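Level the adjustable tier with the spirit level

ROBOT

A 6-joint arm with a two-finger parallel gripper is mounted at the origin on the work surface. World frame = base frame: x ahead of the robot, y to its left, z up, the work surface at z = 0. Lengths are in m, angles in rad, forces in N, time in s.
With the tool pointing down it reaches from about 0.375 to 0.925 m from the base axis. Payload 5.7 kg.
Tool frame: the origin (TCP) lies on the centre line of the jaws, within the pads' length; the fingertips stand 19 mm ahead of it and the grasp point (between the pads) is the TCP; z points along the fingers, y is the direction in which the jaws open and shut (so a half turn about z gives the same grasp; the last joint's range is limited). The gripper opens to 88 mm and grips with 3 to 60 N. Pads are 20 mm wide; open, the fingers measure 115 mm over their backs; the gripper's body (75 mm by 178 mm) begins 61 mm behind the grasp point.
Start: joints at [1.177, 0.359, 1.51, -0, 1.272, -0.115], TCP at [0.165, 0.577, 0.242] pointing down, gripper open.
Joint ranges: [-2.97, 2.97], [-1.01, 2.36], [0.21, 2.38], [-0.96, 4.11], [0.2, 2.71], [-2.98, 2.98]. Speed limits (rad/s): [2.39, 2.39, 3.14, 3.14, 3.14, 3.14].

INTERFACE

Orientations are given as a unit quaternion [x, y, z, w].
In Python, from workcell import manip gives the robot as it stands.
- The arm moves only by the tool drive_tool, never from a script. Its argument "plan" is a list that holds one entry, the list of rows, each a list of 7 numbers: the turn, a rotation vector about the world's x, y, z in rad, then the shift along the world's x, y, z in mm, then the closure, from 0 (fully open) to 1 (shut). A call has 1 to 20 rows; each row is the pose to reach, as a shift and turn from the pose measured when the call began; what a row does not reach only later rows make up. A row lasts 1/8 s, in which the tool goes at most 62.5 mm and 10.7 degrees, less where a joint would pass 70% of its speed; a pose out of reach is approached as far as the arm can. A call with a gripper value outside its range is refused whole. The fingers move at their own pace and stop on an object; "newtons" is the grip in N (left out, the last holds). Time passes only in rows, so rows that repeat a pose let the fingers close. It gives the time, the measured TCP pose, the force and the opening at its end, in the units of the state.
- manip.get_state(): the state, without advancing time (a new reading comes with each control period).
- manip.get_image(name): name is "scene" or "side" or "wrist"; returns a dict with "pixels" (400x640x3 uint8, red, green, blue), "range_z" (400x640 float32, m along the optical axis (not along the pixel's ray), 0 where there is no reading), "fovy" (degrees; the focal length in pixels is half the picture's height over the tangent of half this angle, whatever the lens; pixels are square), "cx", "cy" (the principal point, pixels), "extrinsics" (4x4, takes a point from camera to world coordinates); the wrist camera has in their place "T_tool_cam" (4x4, takes a point from camera to tool coordinates, whose origin is the TCP and whose axes are the flange's). Camera axes: x right, y up, looking along -z (the intrinsics and any distortion apply to the point x, -y, -z); pixel columns grow to the right and rows downward; lengths in m; the calibration is good to about 2 mm. A picture is of the moment at which its call begins: read the wrist's pose just before it.
- manip.hand_in(): hands the job in, once; it reports no verdict.
The state is a dict: "time_s": time; "joint_pos": joint angles; "qvel": joint speeds; "effort": joint torques, N m; "tool_pos": TCP position; "orientation": TCP orientation; "contact_force": force on the tool from outside, world axes, zero at the start; "moment": the same for the moment, N m; "gripper_width": opening from 0.0 (shut) to 1.0 (fully open).
Only numpy, scipy, OpenCV 4.12 (cv2) and the standard library are available. Lean on these libraries where they do the work, as an engineer would, in place of code of your own. Each camera call takes 0.05 s, during which the arm holds its last target. There are 200 camera calls.

TASK

The square spirit level has toppled over on the bench: set it upright, vial on top, on the shelf plate of the adjustable tier, lengthwise along the plate, and let go of it. Then turn the wing grip of the levelling foot until the bubble comes to rest centred between the two black rings, and finally press the level firmly down onto the shelf with the fingers (roughly 10 N) without letting the bubble go off centre. The program finishes while still holding this press; leave the other tools and boxes on the bench where they are.

Things in the scene. Friction and masses are not known exactly. Their poses are not given: they have to be found in the camera images.
- level: Square spirit level, aluminium block 80 mm long (x), 36 thick (y), 80 high (z), about 0.4 kg; solid, flat 80 x 80 faces with dark panels, to grip or press anywhere. Origin: centre of the underside; z points to the top, where a green vial lies along x. Starts toppled a quarter turn about y: standing on its end on the bench, x up, z level, pointing about to -y, away from the tier.
- bubble (a joint): Place of the white bubble (14 mm long) along the vial in m, along the level's x: 0 centred, range -0.016 to 0.016. It seeks the higher end: about 4 mm for each 0.01 rad of slope, and needs about 1.5 s to settle. Two thin black rings on the vial stand 10.5 mm either side of its middle.
- stand: Fixed stand of the adjustable tier, painted grey, base plate 160 mm (x) by 380 mm (y), 12 mm thick. Origin: centre of the underside, on the bench; z up. Its y axis runs from the hinge end to the levelling-foot end.
- shelf: Grey shelf plate of the tier, 118 mm wide (x), 335 long (y), 8 thick, hinged on the stand about x. Origin: on the hinge, mid-width, on the top surface, 90 mm above the bench, 160 mm from the stand's origin in its -y; y runs along the plate to the foot, 305 mm from the hinge; z is its normal. Free room for the level: y = 50 to 190 mm. Foot end starts too low. Bears the press without giving way.
- foot: Quick-adjust levelling foot: black wing grip, an upright bar 56 mm long (x), 16 thick (y), spanning 12 to 42 mm above its origin, which lies on the vertical axis, 102 mm above the bench. Turns in place, stays where left (0.2 N m friction). Clockwise from above raises the foot end, 0.025 rad of slope (10 mm of bubble) per rad. It needs 0.7 to 1.5 rad clockwise from its start.
- speed_square: Yellow plastic speed square lying flat, bystander: about 160 x 160 mm, 18 mm high.
- scribe: Stainless steel scribe lying on the bench, bystander: 140 mm long, 9 mm thick.
- crank_drill: Red hand drill with crank lying on the bench, bystander: 355 mm long, 55 mm high.
- washer_box: Clip-lidded washer box, bystander: 88 x 133 mm, 40 mm high.
- wrench: Steel wrench lying on the bench, bystander: about 180 mm long.
- jar: White screw-top jar, bystander: 56 mm diameter, 70 mm high.
Not all that is in view belongs to the job. Several things look just like the level: the one meant starts nearest to the robot's base.

How it is judged:
On the way, in this order (a step that is already met when the one before it is completed fails the run):
1. the level stands upright and lengthwise on the shelf plate, let go (angle between level's own z axis and vertical below 0.1 rad and angle between the x axis of level and the y axis of shelf, either way round below 0.3 rad and z of level in the frame of shelf between -0.005 and 0.006 m and y of level in the frame of shelf between 0.02 and 0.25 m and contact force between the fingers and level below 0.1 N and contact force between level and shelf above 1 N), for 0.2 s.
2. the foot is turned until the bubble rests centred and the shelf is level (value of joint bubble between -0.0035 and 0.0035 m and angle between shelf's own z axis and vertical below 0.0115 rad and angle between level's own z axis and vertical below 0.04 rad and contact force between level and shelf above 1 N), for 0.4 s.
At the end, for the whole second after the job is handed in: Level upright (0.04 rad) and lengthwise (0.3 rad) on the shelf plate, bubble within 3.5 mm of centre, shelf level within 0.0115 rad, while the fingers keep pressing: at least 4 N between fingers and level and 9 N (its weight included) between level and shelf (value of joint bubble between -0.0035 and 0.0035 m and angle between shelf's own z axis and vertical below 0.0115 rad and angle between level's own z axis and vertical below 0.04 rad and angle between the x axis of level and the y axis of shelf, either way round below 0.3 rad and z of level in the frame of shelf between -0.005 and 0.006 m and y of level in the frame of shelf between 0.02 and 0.25 m and contact force between the fingers and level above 4 N and contact force between level and shelf above 9 N and linear speed of level below 0.01 m/s); the arm keeps its last pose, push and grip.
It fails at once if a bystander is shoved more than 40 mm (distance of any of speed_square, scribe, crank_drill, washer_box, wrench, jar from where it was at the start of the episode above 0.04 m).
It also fails if it takes over 69 s, if anything falls off the work surface, if the arm or the gripper's body presses on something with over 40 N, if the wrist force passes 120 N, or if a joint passes its speed limit or range.

## Working session

There is one attempt and no reset: what is moved stays moved. The work goes in short steps, Python scripts to look and compute and a tool call to move; the robot and the scene stay as the last step left them, time stands still between calls to the robot, and variables do not carry over. Pictures are saved under pics/ and viewed, about 8 in all and at most 12, crops included, and the job is handed in when it is done.

Besides the shell and the picture viewer there is one more tool, called after "Request:" as name(argument=value, ...), one argument or row to a line, values as JSON. drive_tool: Moves the arm, as the interface text tells. Its arguments: {"type":"object","properties":{"plan":{"type":"array","items":{"type":"array","items":{"type":"array","items":{"type":"number"}}}},"newtons":{"type":"number"}},"required":["plan"]}

```bash
ls; mkdir -p pics; cat > h.py <<'E'
import numpy as np, cv2
from workcell import manip
from scipy.spatial.transform import Rotation as R
def grab(n):
    s=manip.get_state(); im=manip.get_image(n)
    if n=="wrist":
        T=np.eye(4);T[:3,:3]=R.from_quat(s["orientation"]).as_matrix();T[:3,3]=s["tool_pos"]
        E=T@np.array(im["T_tool_cam"])
    else: E=np.array(im["extrinsics"])
    return im,E
def cloud(im,E):
    d=im["range_z"];h,w=d.shape;f=h/2/np.tan(np.radians(im["fovy"])/2)
    v,u=np.mgrid[:h,:w]
    p=np.stack([(u-im["cx"])/f*d,-(v-im["cy"])/f*d,-d],-1)
    P=p@E[:3,:3].T+E[:3,3]; P[d==0]=np.nan
    return P
def save(im,n,crop=None,k=1):
    a=im["pixels"][:,:,::-1]
    if crop: a=a[crop[1]:crop[3],crop[0]:crop[2]]
    cv2.imwrite("pics/"+n,cv2.resize(a,None,fx=k,fy=k,interpolation=cv2.INTER_CUBIC))
E
python3 - <<'E'
from h import *
for n in("scene","side"):
    im,E=grab(n); save(im,n+"0.png"); np.savez(n+"0",P=cloud(im,E),px=im["pixels"]); print(n,[k for k in im],im["fovy"],im["cx"],im["cy"],E.round(3).tolist())
s=manip.get_state();print(s)
a=cv2.imread("pics/scene0.png");b=cv2.imread("pics/side0.png")
cv2.imwrite("pics/both.png",cv2.resize(np.vstack([a,b]),None,fx=.75,fy=.75,interpolation=cv2.INTER_AREA))
E
```

```text
pics
scene ['pixels', 'range_z', 'fovy', 'cx', 'cy', 'extrinsics'] 45.53011624604403 325.1200008732044 196.25548764238025 [[-0.82, -0.43, 0.377, 1.027], [0.572, -0.617, 0.54, 0.653], [0.0, 0.659, 0.752, 1.147], [0.0, 0.0, 0.0, 1.0]]
side ['pixels', 'range_z', 'fovy', 'cx', 'cy', 'extrinsics'] 47.14629449216617 313.04512693651657 201.33685931861436 [[0.905, 0.307, -0.293, 0.051], [-0.425, 0.654, -0.626, -1.063], [-0.0, 0.691, 0.722, 1.221], [0.0, 0.0, 0.0, 1.0]]
{'time_s': 0.1, 'joint_pos': array([ 1.17686902e+00,  3.59441601e-01,  1.51132887e+00,  2.78853721e-06,
        1.27253678e+00, -1.15093538e-01]), 'qvel': array([ 0.0001953 , -0.00104232, -0.00491439,  0.00140513,  0.00019363,
       -0.00016496]), 'effort': array([ 9.36837787e-04, -5.16354847e+01, -2.71405882e+01,  6.78443466e-02,
        2.77180370e-02, -5.72875865e-05]), 'tool_pos': array([0.16490783, 0.57625848, 0.24088674]), 'orientation': array([ 1.38966038e-01,  9.90296776e-01, -8.29344409e-04, -2.17132310e-04]), 'contact_force': array([-0.40426713, -0.28783581,  0.45145901]), 'moment': array([-0.05077712, -0.02173712,  0.02444741]), 'gripper_width': 0.9985887600382612}
```

View pics/both.png

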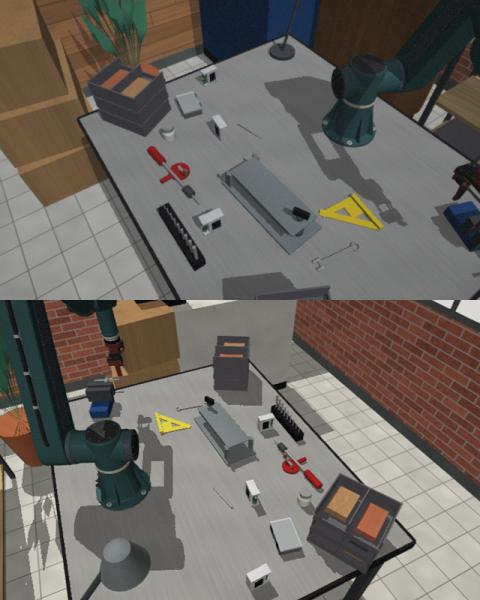

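Three look-alikes are visible in the scene view, at about (277,100), (291,168) and (280,291). I'll compute their positions and those of the tier and foot.

```bash
python3 - <<'E'
from h import *
pts=[]
for n in("scene","side"):
    z=np.load(n+"0.npz");P=z["P"];px=z["px"].astype(int)
    pts.append(np.c_[P.reshape(-1,3),px.reshape(-1,3)])
    for c in ([(277,100),(291,168),(280,291)] if n=="scene" else [(353,164),(336,256),(344,367)]):
        w=P[c[1]-18:c[1]+18,c[0]-18:c[0]+18].reshape(-1,3); w=w[(w[:,2]>.02)&(w[:,2]<.12)]
        t=w[w[:,2]>w[:,2].max()-.012]
        print(n,c,"all",np.nanmedian(w,0).round(3),"top",len(t),t.mean(0).round(3),cv2.minAreaRect((t[:,:2]*1000).astype(np.float32)), np.hypot(*t.mean(0)[:2]).round(3))
    f=(px.sum(-1)<110)&(P[...,2]>.1)&(P[...,2]<.16)&(P[...,0]<.9)&(P[...,0]>.2)
    print("foot?",f.sum(),np.median(P[f],0).round(3),P[f].min(0).round(3),P[f].max(0).round(3))
a=np.vstack(pts)[:,:3]
# top-down height map
m=(a[:,0]>.1)&(a[:,0]<1.05)&(np.abs(a[:,1])<.62)&(a[:,2]>-.02)&(a[:,2]<.2)
a=a[m];a=a[np.argsort(a[:,2])]
I=np.zeros((620,480),np.uint8)
I[((a[:,1]+.62)*500).astype(int),((a[:,0]-.1)*500).astype(int)]=np.clip(40+a[:,2]*1300,0,255)
C=cv2.applyColorMap(I,cv2.COLORMAP_JET)
s=cv2.imread("pics/scene0.png"); 
cr=[cv2.resize(s[y-35:y+35,x-35:x+35],(200,200)) for x,y in[(277,100),(291,168),(280,291)]]
out=np.hstack([cv2.resize(C,(464,600)),np.vstack(cr)]);cv2.imwrite("pics/top.png",out)
E
```

```text
scene (277, 100) all [ 0.346 -0.617  0.063] top 158 [ 0.345 -0.627  0.079] ((343.22308349609375, -628.489990234375), (85.00148010253906, 42.421207427978516), 5.075986385345459) 0.716
scene (291, 168) all [ 0.499 -0.274  0.075] top 221 [ 0.494 -0.29   0.079] ((493.2527160644531, -291.33062744140625), (85.53238677978516, 38.05387878417969), 84.32576751708984) 0.573
scene (280, 291) all [0.763 0.086 0.077] top 420 [0.761 0.079 0.079] ((759.6947631835938, 77.40213775634766), (37.88418960571289, 81.19115447998047), 84.10517120361328) 0.765
foot? 231 [0.532 0.264 0.14 ] [ 0.511 -1.454  0.1  ] [0.657 0.513 0.159]
side (353, 164) all [0.759 0.064 0.06 ] top 141 [0.761 0.072 0.081] ((760.4484252929688, 73.41806030273438), (41.05423355102539, 80.4136962890625), 87.4225082397461) 0.764
side (336, 256) all [ 0.486 -0.304  0.079] top 241 [ 0.492 -0.298  0.081] ((492.3465270996094, -296.6986083984375), (84.79420471191406, 36.76068115234375), 84.21531677246094) 0.575
side (344, 367) all [ 0.337 -0.64   0.079] top 444 [ 0.343 -0.634  0.081] ((342.6421203613281, -633.3899536132812), (81.60224914550781, 37.964088439941406), 3.753929615020752) 0.721
foot? 93 [0.524 0.257 0.135] [0.509 0.228 0.109] [0.539 0.285 0.15 ]
```

View pics/top.png

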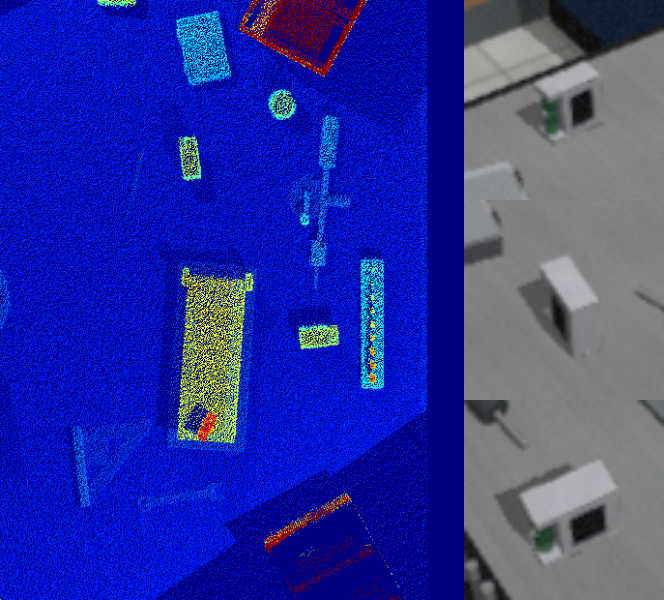

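Viewed: the three look-alikes sit at base distances of 0.72 m (277,100), 0.574 m (291,168) and 0.765 m (280,291). The one at (291,168) is nearest and has its vial hidden on the far -y side, as described, so it's the target, at about (0.493, -0.294) and 80 mm high. Next I'll fit the tier, the foot and the level more finely, and check which tilts the arm can reach.

```bash
python3 - <<'E'
from h import *
a=np.vstack([np.load(n+"0.npz")["P"].reshape(-1,3) for n in("scene","side")])
def box(x0,x1,y0,y1,z0,z1): 
    return a[(a[:,0]>x0)&(a[:,0]<x1)&(a[:,1]>y0)&(a[:,1]<y1)&(a[:,2]>z0)&(a[:,2]<z1)]
b=box(.4,.62,-.12,.33,.006,.02);r=cv2.minAreaRect((b[:,:2]*1000).astype(np.float32));print("base",r,np.median(b[:,2]))
b=box(.4,.62,-.04,.29,.07,.098);r=cv2.minAreaRect((b[:,:2]*1000).astype(np.float32));print("shelf",r)
c=np.linalg.lstsq(np.c_[b[:,:2],np.ones(len(b))],b[:,2],rcond=None)[0];print("plane",c)
for y in np.arange(-.03,.27,.05):
    q=b[abs(b[:,1]-y)<.01];print(round(y,2),q[:,0].min().round(3),q[:,0].max().round(3),np.median(q[:,2]).round(4),end=" | ")
b=box(.45,.62,.2,.32,.125,.16);print("\nfoot",len(b),b.mean(0),b[:,2].max(),cv2.minAreaRect((b[:,:2]*1000).astype(np.float32)))
b=box(.43,.56,-.36,-.23,.07,.09);print("lev",len(b),b.mean(0),cv2.minAreaRect((b[:,:2]*1000).astype(np.float32)))
E
```

```text
base ((510.0936279296875, 103.49312591552734), (219.5001678466797, 434.3266296386719), 0.10440722852945328) 0.011784233585178217
shelf ((543.2876586914062, 124.96095275878906), (144.03390502929688, 331.5252990722656), 1.6879717111587524)
plane [-0.00950905 -0.01867731  0.09386614]
-0.03 0.476 0.62 0.0896 | 0.02 0.484 0.606 0.0887 | 0.07 0.481 0.602 0.0877 | 0.12 0.477 0.598 0.0869 | 0.17 0.473 0.595 0.0857 | 0.22 0.471 0.591 0.085 | 0.27 0.467 0.588 0.0839 | 
foot 294 [0.52889744 0.26305108 0.13939459] 0.15203854144230933 ((527.7860717773438, 259.8737487792969), (21.811044692993164, 63.44341278076172), 25.93288230895996)
lev 503 [ 0.49277177 -0.29402759  0.07953646] ((492.7520751953125, -293.7919921875), (90.26778411865234, 38.737056732177734), 83.39656829833984)
```

```bash
cat > k.py <<'E'
from h import *
def ik(p,Rm,d,s):
    w=p-d*Rm[:,2]; q1=np.arctan2(w[1],w[0])
    M=(R.from_euler('ZY',[q1,s]).inv()*R.from_matrix(Rm)).as_matrix()
    q4=np.arctan2(M[1,2],M[0,2]); q5=np.arccos(M[2,2]); q6=np.arctan2(M[2,1],-M[2,0])-np.pi/2
    return np.array([q1,q4,q5,(q6+np.pi)%(2*np.pi)-np.pi])
def Rt(ty,tz): ty=np.array(ty)/np.linalg.norm(ty);tz=np.array(tz)/np.linalg.norm(tz);return np.c_[np.cross(ty,tz),ty,tz]
E
python3 - <<'E'
from k import *
s=manip.get_state();R0=R.from_quat(s["orientation"]).as_matrix()
print("check",ik(s["tool_pos"],R0,.25,.359+1.511).round(3)); print(R0.round(3))
for sg in(1,-1):
  for al in(30,40,45,50,60):
    A=np.radians(al);h=np.array([.105,.9945,0]);n=sg*np.array([.9945,-.105,0])
    R1=Rt(n,h*np.sin(A)+[0,0,-np.cos(A)])
    R2=R.from_rotvec([0,0,.175]).as_matrix()@R.from_rotvec(-np.pi/2*np.array([.9945,-.105,0])).as_matrix()@R1
    for sm in(1.7,2.1):
      print(sg,al,sm,ik(np.array([.493,-.294,.05]),R1,.25,sm).round(2),ik(np.array([.542,.056,.13]),R2,.25,sm).round(2))
E
```

```text
check [ 1.292  0.     1.273 -0.   ]
[[-0.961  0.275 -0.001]
 [ 0.275  0.961 -0.002]
 [ 0.    -0.002 -1.   ]]
1 30 1.7 [-0.72  0.43  1.74 -0.6 ] [ 0.48 -0.97  1.85  0.33]
1 30 2.1 [-0.72  0.43  1.38 -0.77] [ 0.48 -0.92  1.61  0.65]
1 40 1.7 [-0.76  0.56  1.87 -0.61] [ 0.44 -0.82  1.76  0.34]
1 40 2.1 [-0.76  0.54  1.52 -0.82] [ 0.44 -0.8   1.48  0.63]
1 45 1.7 [-0.78  0.63  1.93 -0.6 ] [ 0.41 -0.74  1.72  0.34]
1 45 2.1 [-0.78  0.58  1.6  -0.83] [ 0.41 -0.74  1.42  0.61]
1 50 1.7 [-0.8   0.7   1.98 -0.58] [ 0.39 -0.66  1.67  0.33]
1 50 2.1 [-0.8   0.63  1.67 -0.84] [ 0.39 -0.68  1.36  0.57]
1 60 1.7 [-0.83  0.85  2.1  -0.53] [ 0.33 -0.5   1.59  0.29]
1 60 2.1 [-0.83  0.74  1.81 -0.84] [ 0.33 -0.54  1.24  0.49]
-1 30 1.7 [-0.72  0.43  1.74  2.54] [ 0.48 -0.97  1.85 -2.82]
-1 30 2.1 [-0.72  0.43  1.38  2.37] [ 0.48 -0.92  1.61 -2.49]
-1 40 1.7 [-0.76  0.56  1.87  2.53] [ 0.44 -0.82  1.76 -2.8 ]
-1 40 2.1 [-0.76  0.54  1.52  2.33] [ 0.44 -0.8   1.48 -2.51]
-1 45 1.7 [-0.78  0.63  1.93  2.54] [ 0.41 -0.74  1.72 -2.8 ]
-1 45 2.1 [-0.78  0.58  1.6   2.31] [ 0.41 -0.74  1.42 -2.54]
-1 50 1.7 [-0.8   0.7   1.98  2.56] [ 0.39 -0.66  1.67 -2.81]
-1 50 2.1 [-0.8   0.63  1.67  2.3 ] [ 0.39 -0.68  1.36 -2.57]
-1 60 1.7 [-0.83  0.85  2.1   2.61] [ 0.33 -0.5   1.59 -2.86]
-1 60 2.1 [-0.83  0.74  1.81  2.3 ] [ 0.33 -0.54  1.24 -2.65]
```

Request:
drive_tool(
  plan=[
    [[0,0,0,200,-150,80,0],[0,0,0,335,-276,80,0],[0,0,0,335,-276,80,0],[0,0,0,335,-276,80,0],[0,0,0,335,-276,80,0],[0,0,0,335,-276,80,0],[0,0,0,335,-276,80,0],[0,0,0,335,-276,80,0],[0,0,0,400,-700,80,0],[0,0,0,400,-700,80,0],[0,0,0,400,-700,80,0],[0,0,0,400,-700,80,0],[0,0,0,400,-700,80,0],[0,0,0,400,-700,80,0],[0,0,0,400,-700,80,0],[0,0,0,400,-700,80,0]],
  ],
)

```text
time_s: 2.1
tool_pos: [0.5649, -0.1261, 0.3201]
orientation: [0.141, 0.99, -0.001, -0.001]
contact_force: [-0.8, 0.5, -0.4]
gripper_width: 1.001
```

```bash
cat >> k.py <<'E'
def togo(p,Rm):
    s=manip.get_state();rv=(R.from_matrix(Rm)*R.from_quat(s["orientation"]).inv()).as_rotvec()
    print("t",s["time_s"],"at",s["tool_pos"].round(4),"turn",rv.round(3),"shift mm",((np.array(p)-s["tool_pos"])*1000).round(1),"F",s["contact_force"].round(1),"w",round(s["gripper_width"],3),"q",s["joint_pos"].round(2))
def R1(al=50):
    A=np.radians(al);h=np.array([.105,.9945,0]);n=np.array([.9945,-.105,0])
    return Rt(n,h*np.sin(A)+[0,0,-np.cos(A)])
E
python3 -c "
from k import *
togo([.482,-.393,.123],R1())"
```

```text
t 2.1 at [ 0.5649 -0.1261  0.3201] turn [ 0.783  0.524 -1.299] shift mm [ -82.9 -266.9 -197.1] F [-0.8  0.5 -0.4] w 1.001 q [-0.34  0.27  1.45 -0.    1.43 -1.63]
```

Request:
drive_tool(
  plan=[
    [[0.783,0.524,-1.299,-93,-305,-100,0],[0.783,0.524,-1.299,-93,-305,-100,0],[0.783,0.524,-1.299,-93,-305,-100,0],[0.783,0.524,-1.299,-93,-305,-100,0],[0.783,0.524,-1.299,-93,-305,-100,0],[0.783,0.524,-1.299,-93,-305,-100,0],[0.783,0.524,-1.299,-93,-305,-100,0],[0.783,0.524,-1.299,-93,-305,-100,0],[0.783,0.524,-1.299,-93,-305,-100,0],[0.783,0.524,-1.299,-93,-305,-100,0],[0.783,0.524,-1.299,-83,-267,-175,0],[0.783,0.524,-1.299,-83,-267,-175,0],[0.783,0.524,-1.299,-83,-267,-175,0]],
  ],
)

```text
time_s: 3.72
tool_pos: [0.4826, -0.3903, 0.1444]
orientation: [0.672, 0.607, 0.314, -0.285]
contact_force: [0.1, 0.4, -0.7]
gripper_width: 0.997
```

```bash
python3 -c "
from k import *
togo([.492,-.302,.046],R1())
im,E=grab('wrist');save(im,'w1.png');P=cloud(im,E)
b=P[(P[...,0]>.42)&(P[...,0]<.57)&(P[...,1]>-.36)&(P[...,1]<-.22)&(P[...,2]>.073)&(P[...,2]<.09)]
print(len(b),b.mean(0),cv2.minAreaRect((b[:,:2]*1000).astype(np.float32)))"
```

```text
t 3.725 at [ 0.4826 -0.3903  0.1444] turn [-0.002 -0.001 -0.005] shift mm [  9.4  88.3 -98.4] F [ 0.1  0.4 -0.7] w 0.997 q [-1.06  0.86  1.16  0.48  1.86 -1.  ]
2837 [ 0.49065269 -0.29989477  0.08080564] ((491.2723693847656, -294.42620849609375), (79.79583740234375, 36.054443359375), 83.54074096679688)
```

View pics/w1.png

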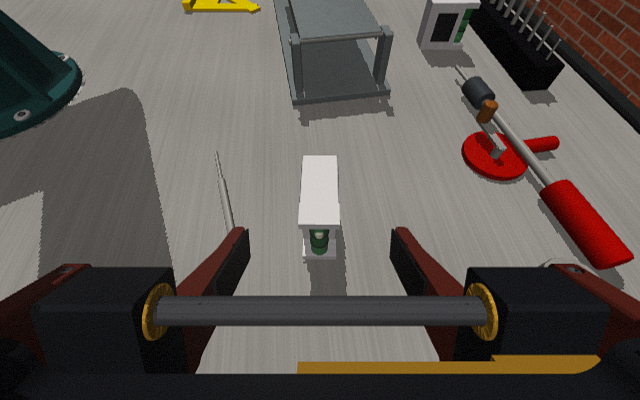

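Viewed: the level is at about (318,200) between the open jaws, with the green vial at (319,238) facing the wrist (-y). That confirms the target and its pose. Now I'll grasp.

Request:
drive_tool(
  newtons=30,
  plan=[
    [[0,0,-0.005,2,40,-33,0],[0,0,-0.005,8,70,-70,0],[0,0,-0.005,8,88,-98,0],[0,0,-0.005,8,88,-98,0],[0,0,-0.005,8,88,-98,0.7],[0,0,-0.005,8,88,-98,0.7],[0,0,-0.005,8,88,-98,0.7],[0,0,-0.005,8,88,-98,0.7],[0,0,-0.005,8,88,-98,0.7],[0,0,-0.005,8,88,-98,0.7]],
  ],
)

```text
time_s: 5.03
tool_pos: [0.4908, -0.3038, 0.0476]
orientation: [0.674, 0.606, 0.314, -0.283]
contact_force: [0.0, 0.6, -0.1]
gripper_width: 0.406
```

```bash
python3 -c "
from k import *
togo([.491,-.302,.046],R1())"
```

```text
t 5.025 at [ 0.4908 -0.3038  0.0476] turn [-0.     0.     0.001] shift mm [ 0.2  1.8 -1.6] F [ 0.   0.6 -0.1] w 0.406 q [-0.99  0.9   1.37  0.51  1.61 -1.07]
```

```bash
python3 -c "
from k import *
s=manip.get_state()
h=np.array([np.cos(np.radians(83.6)),np.sin(np.radians(83.6)),0]);n=np.array([h[1],-h[0],0])
u=np.array([-.07,.9975]); yaw=np.arctan2(u[1],u[0])-np.radians(83.6)
Q=R.from_rotvec([0,0,yaw])*R.from_rotvec(-(np.pi/2+.0195)*n)
hinge=np.array([.5278,.260])-.305*u
c=np.r_[hinge+.10*u,.090-.0195*.10+.040+.003]
off=s['tool_pos']-np.array([.4912,-.2944,.040])
print(yaw,c,Q.apply(off))
togo(c+Q.apply(off),(Q*R.from_quat(s['orientation'])).as_matrix())
"
```

```text
0.18176165476609274 [0.54215   0.0555125 0.13105  ] [5.97874747e-05 7.85034760e-03 9.27279341e-03]
t 5.025 at [ 0.4908 -0.3038  0.0476] turn [-1.592  0.033  0.142] shift mm [ 51.5 367.2  92.7] F [ 0.   0.6 -0.1] w 0.406 q [-0.99  0.9   1.37  0.51  1.61 -1.07]
```

Request:
drive_tool(
  plan=[
    [[0,0,0,0,-10,60,0.7],[0,0,0,0,-10,120,0.7],[0,0,0,0,0,180,0.7],[-1.592,0.033,0.142,51,367,190,0.7],[-1.592,0.033,0.142,51,367,190,0.7],[-1.592,0.033,0.142,51,367,190,0.7],[-1.592,0.033,0.142,51,367,190,0.7],[-1.592,0.033,0.142,51,367,190,0.7],[-1.592,0.033,0.142,51,367,190,0.7],[-1.592,0.033,0.142,51,367,190,0.7],[-1.592,0.033,0.142,51,367,190,0.7],[-1.592,0.033,0.142,51,367,190,0.7],[-1.592,0.033,0.142,51,367,190,0.7],[-1.592,0.033,0.142,51,367,190,0.7],[-1.592,0.033,0.142,51,367,190,0.7],[-1.592,0.033,0.142,51,367,190,0.7]],
  ],
)

```text
time_s: 7.02
tool_pos: [0.542, 0.0621, 0.2385]
orientation: [0.639, 0.685, -0.241, 0.255]
contact_force: [0.3, -0.3, -4.3]
gripper_width: 0.411
```

```bash
python3 -c "
from k import *
s=manip.get_state();print(s)
for n in ('side','scene'):
  im,E=grab(n);P=cloud(im,E);px=im['pixels'].astype(int);np.savez(n+'1',P=P,px=px)
  p=np.array([.542,.06,.24]);c=np.linalg.inv(E)@np.r_[p,1];f=200/np.tan(np.radians(im['fovy'])/2);u=int(im['cx']+f*c[0]/-c[2]);v=int(im['cy']-f*c[1]/-c[2]);print(u,v)
  save(im,n+'1.png',(max(u-80,0),max(v-75,0),u+80,v+75),2.5)
a=cv2.imread('pics/side1.png');b=cv2.imread('pics/scene1.png');cv2.imwrite('pics/b1.png',np.hstack([a[:375,:400],b[:375,:400]]))
"
```

```text
{'time_s': 7.025, 'joint_pos': array([ 0.4029678 ,  0.46032419,  1.59776654, -0.67796583,  1.40993449,
        0.56023333]), 'qvel': array([ 0.00617036,  0.00450457,  0.002321  , -0.00485071,  0.00147457,
        0.0006791 ]), 'effort': array([ 1.55048864e-01, -5.53256321e+01, -2.33177519e+01, -4.19144601e+00,
        2.71588907e+00, -1.97015761e-02]), 'tool_pos': array([0.54198118, 0.06207873, 0.23850348]), 'orientation': array([ 0.63889746,  0.68480893, -0.24052443,  0.25494069]), 'contact_force': array([ 0.27691585, -0.31324721, -4.27892577]), 'moment': array([0.76132765, 0.09132364, 0.02865987]), 'gripper_width': 0.41099871974454505}
303 140
348 205
```

View pics/b1.png

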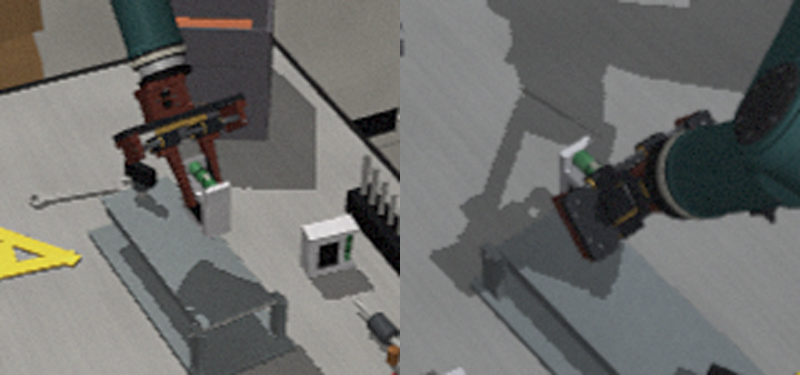

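Viewed: the level hangs upright in the jaws over the shelf, green vial on top at (205,175) in the left panel. I'll lower it.

Request:
drive_tool(
  plan=[
    [[0,0,0,0,9,-50,0.7],[0,0,0,0,9,-80,0.7],[0,0,0,0,9,-92,0.7],[0,0,0,0,9,-96,0.7],[0,0,0,0,9,-98,0.7],[0,0,0,0,9,-99,0.7],[0,0,0,0,9,-99,0.7]],
  ],
)

```text
time_s: 8.0
tool_pos: [0.5422, 0.0715, 0.1399]
orientation: [0.639, 0.685, -0.24, 0.255]
contact_force: [-0.9, -0.6, -4.7]
gripper_width: 0.408
```

```bash
python3 -c "
from k import *
togo([.5423,.0634,.1403],R1())
for n in ('side','scene'):
  im,E=grab(n);P=cloud(im,E)
  b=P[(P[...,0]>.5)&(P[...,0]<.59)&(P[...,1]>-.03)&(P[...,1]<.12)&(P[...,2]>.075)&(P[...,2]<.2)]
  np.savez(n+'2',P=P,px=im['pixels'])
  q=b[b[:,1]<.05]; print(n,[ (round(z,3),int(((q[:,2]>z)&(q[:,2]<z+.004)).sum())) for z in np.arange(.075,.19,.004)])
"
```

```text
t 8.0 at [0.5422 0.0715 0.1399] turn [ 1.59  -0.031 -0.138] shift mm [ 0.1 -8.1  0.4] F [-0.9 -0.6 -4.7] w 0.408 q [ 0.42  0.59  1.66 -0.7   1.27  0.7 ]
side [(np.float64(0.075), 0), (np.float64(0.079), 1), (np.float64(0.083), 40), (np.float64(0.087), 173), (np.float64(0.091), 116), (np.float64(0.095), 13), (np.float64(0.099), 11), (np.float64(0.103), 12), (np.float64(0.107), 9), (np.float64(0.111), 14), (np.float64(0.115), 9), (np.float64(0.119), 11), (np.float64(0.123), 10), (np.float64(0.127), 13), (np.float64(0.131), 10), (np.float64(0.135), 7), (np.float64(0.139), 15), (np.float64(0.143), 8), (np.float64(0.147), 13), (np.float64(0.151), 10), (np.float64(0.155), 12), (np.float64(0.159), 9), (np.float64(0.163), 10), (np.float64(0.167), 25), (np.float64(0.171), 14), (np.float64(0.175), 3), (np.float64(0.179), 0), (np.float64(0.183), 0), (np.float64(0.187), 0)]
scene [(np.float64(0.075), 0), (np.float64(0.079), 0), (np.float64(0.083), 57), (np.float64(0.087), 201), (np.float64(0.091), 62), (np.float64(0.095), 1), (np.float64(0.099), 0), (np.float64(0.103), 3), (np.float64(0.107), 5), (np.float64(0.111), 2), (np.float64(0.115), 3), (np.float64(0.119), 3), (np.float64(0.123), 6), (np.float64(0.127), 6), (np.float64(0.131), 3), (np.float64(0.135), 4), (np.float64(0.139), 6), (np.float64(0.143), 7), (np.float64(0.147), 21), (np.float64(0.151), 12), (np.float64(0.155), 4), (np.float64(0.159), 13), (np.float64(0.163), 20), (np.float64(0.167), 40), (np.float64(0.171), 22), (np.float64(0.175), 0), (np.float64(0.179), 0), (np.float64(0.183), 0), (np.float64(0.187), 0)]
```

Request:
drive_tool(
  plan=[
    [[0,0,0,0,0,-1,0.7],[0,0,0,0,0,-2,0.7],[0,0,0,0,0,-2.5,0.7],[0,0,0,0,0,-2.5,0.7]],
  ],
)

```text
time_s: 8.6
tool_pos: [0.5421, 0.0715, 0.1374]
orientation: [0.639, 0.685, -0.241, 0.255]
contact_force: [-0.4, 1.0, -2.7]
gripper_width: 0.407
```

Request:
drive_tool(
  plan=[
    [[0,0,0,0,0,-0.5,0.7],[0,0,0,0,0,-0.8,0.7],[0,0,0,0,0,-0.8,0.7]],
  ],
)

```text
time_s: 8.98
tool_pos: [0.5421, 0.0715, 0.1374]
orientation: [0.639, 0.685, -0.241, 0.256]
contact_force: [-2.9, 2.9, 5.6]
gripper_width: 0.406
```

Request:
drive_tool(
  plan=[
    [[0,0,0,0,0,0,0.5],[0,0,0,0,0,0,0.3],[0,0,0,0,0,0,0.1],[0,0,0,0,0,0,0],[0,0,0,0,0,0,0],[0,0,0,-1,13,15,0],[0,0,0,-3,38,46,0],[0,0,0,-5,77,92,0],[0,0,0,-7,109,130,0],[0,0,0,-7,109,130,0],[0,0,0,-7,109,130,0]],
  ],
)

```text
time_s: 10.35
tool_pos: [0.5346, 0.18, 0.2666]
orientation: [0.638, 0.685, -0.241, 0.256]
contact_force: [-0.3, -0.6, -0.7]
gripper_width: 1.002
```

```bash
python3 -c "
from k import *
al=np.radians(25.93); n=[np.cos(al),np.sin(al),0]
togo([.528,.260,.22],Rt(n,[0,0,-1]));togo([.528,.260,.22],Rt([-n[0],-n[1],0],[0,0,-1]))
im,E=grab('wrist');save(im,'w2.png');P=cloud(im,E);np.savez('w2',P=P,px=im['pixels'])
b=P[(P[...,0]>.45)&(P[...,0]<.62)&(P[...,1]>.2)&(P[...,1]<.32)&(P[...,2]>.125)&(P[...,2]<.16)]
if len(b): print('foot',len(b),b.mean(0),cv2.minAreaRect((b[:,:2]*1000).astype(np.float32)))
for n in ('side','scene'):
  im,E=grab(n);P=cloud(im,E)
  b=P[(P[...,0]>.48)&(P[...,0]<.6)&(P[...,1]>-.03)&(P[...,1]<.14)&(P[...,2]>.155)&(P[...,2]<.18)]
  print(n,len(b),b.mean(0),cv2.minAreaRect((b[:,:2]*1000).astype(np.float32)))
"
```

```text
t 10.35 at [0.5346 0.18   0.2666] turn [0.699 0.182 0.366] shift mm [ -6.6  80.  -46.6] F [-0.3 -0.6 -0.7] w 1.002 q [ 0.57  0.51  1.43 -0.61  1.6   0.61]
t 10.35 at [0.5346 0.18   0.2666] turn [ 0.251 -0.962 -2.6  ] shift mm [ -6.6  80.  -46.6] F [-0.3 -0.6 -0.7] w 1.002 q [ 0.57  0.51  1.43 -0.61  1.6   0.61]
foot 1044 [0.53402213 0.24957879 0.14472956] ((533.42626953125, 249.80845642089844), (16.19871711730957, 24.00946807861328), 27.028940200805664)
side 150 [0.54221893 0.05783915 0.16548048] ((543.4027709960938, 61.96366882324219), (38.47404479980469, 84.84980010986328), 5.089491367340088)
scene 271 [0.54551286 0.06791776 0.16466616] ((543.6232299804688, 65.80503845214844), (36.541656494140625, 81.91510009765625), 3.8535609245300293)
```

View pics/w2.png

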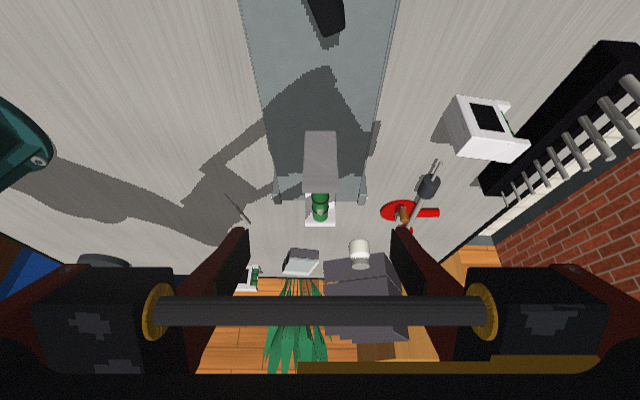

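Viewed: the level stands alone on the shelf at (320,175), vial on top at (320,208), jaws clear. The clouds put its centre at (0.543, 0.063) with its yaw matching the shelf's. Next is the wing grip at (0.528, 0.260), thin axis at 26°.

Request:
drive_tool(
  newtons=40,
  plan=[
    [[0.699,0.182,0.366,-6,80,-20,0],[0.699,0.182,0.366,-6,80,-20,0],[0.699,0.182,0.366,-6,80,-20,0],[0.699,0.182,0.366,-6,80,-20,0],[0.699,0.182,0.366,-6,80,-20,0],[0.699,0.182,0.366,-6,80,-46,0],[0.699,0.182,0.366,-6,80,-46,0],[0.699,0.182,0.366,-6,80,-46,0],[0.699,0.182,0.366,-6,80,-46,0]],
  ],
)

```text
time_s: 11.62
tool_pos: [0.5287, 0.2594, 0.2205]
orientation: [0.53, 0.848, -0.001, 0.0]
contact_force: [0.6, 0.3, -0.5]
gripper_width: 0.999
```

```bash
python3 -c "
from k import *
im,E=grab('wrist');save(im,'w3.png');P=cloud(im,E);px=im['pixels'].astype(int)
m=(P[...,0]>.47)&(P[...,0]<.59)&(P[...,1]>.21)&(P[...,1]<.31)&(P[...,2]>.132)&(P[...,2]<.155)
b=P[m];print('foot',len(b),b.mean(0))
if len(b): r=cv2.minAreaRect((b[:,:2]*1000).astype(np.float32));print(r)
al=np.radians(25.93); n=[np.cos(al),np.sin(al),0]
togo([.528,.260,.137],Rt(n,[0,0,-1]))
"
```

```text
foot 1285 [0.52508789 0.26581979 0.14482738]
((526.083251953125, 263.82122802734375), (16.00401496887207, 55.504642486572266), 27.18231773376465)
t 11.675 at [0.5287 0.2595 0.2206] turn [ 0.001 -0.    -0.001] shift mm [ -0.7   0.5 -83.6] F [0.5 0.2 0.2] w 0.998 q [ 0.34  0.36  1.56 -0.    1.22 -0.11]
```

View pics/w3.png

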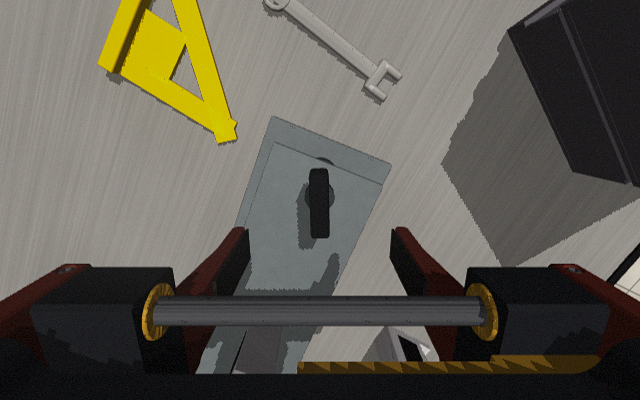

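Viewed: the wing grip is at (319,203), full outline in sight, clear between the jaws. Its centre measures (0.526, 0.264), size 16×55.5 mm as specified. I'll go down and grip.

Request:
drive_tool(
  plan=[
    [[0,0,0.022,-2,4,-50,0],[0,0,0.022,-2,4,-84,0],[0,0,0.022,-2,4,-84,0],[0,0,0.022,-2,4,-84,0],[0,0,0.022,-2,4,-84,0.9],[0,0,0.022,-2,4,-84,0.9],[0,0,0.022,-2,4,-84,0.9],[0,0,0.022,-2,4,-84,0.9],[0,0,0.022,-2,4,-84,0.9],[0,0,0.022,-2,4,-84,0.9],[0,0,0.022,-2,4,-84,0.9]],
  ],
)

```text
time_s: 13.05
tool_pos: [0.5266, 0.2635, 0.1365]
orientation: [0.521, 0.854, -0.001, 0.0]
contact_force: [-0.3, 0.5, 0.2]
gripper_width: 0.242
```

Request:
drive_tool(
  plan=[
    [[0,0,0,0,0,0,0.9],[0,0,0,0,0,0,0.9],[0,0,0,0,0,0,0.9],[0,0,0,0,0,0,0.9]],
  ],
)

```text
time_s: 13.55
tool_pos: [0.5263, 0.2633, 0.1365]
orientation: [0.521, 0.854, -0.001, 0.0]
contact_force: [-2.2, -1.2, 2.5]
gripper_width: 0.177
```

Request:
drive_tool(
  plan=[
    [[0,0,-0.1,0,0,0,0.9],[0,0,-0.2,0,0,0,0.9],[0,0,-0.3,0,0,0,0.9],[0,0,-0.4,0,0,0,0.9],[0,0,-0.5,0,0,0,0.9],[0,0,-0.6,0,0,0,0.9],[0,0,-0.7,0,0,0,0.9],[0,0,-0.78,0,0,0,0.9],[0,0,-0.78,0,0,0,0.9],[0,0,-0.78,0,0,0,0.9]],
  ],
)

```text
time_s: 14.8
tool_pos: [0.5269, 0.2633, 0.1365]
orientation: [0.806, 0.592, -0.0, -0.0]
contact_force: [2.2, -1.1, -0.5]
gripper_width: 0.18
```

```bash
cat >> k.py <<'E'
def plane(names=("scene","side")):
    for n in names:
        im,E=grab(n);P=cloud(im,E).reshape(-1,3)
        t=(P[:,1]+.044)/.9975; x0=.549-.07*t
        m=(abs(P[:,0]-x0)<.05)&(P[:,1]>-.03)&(P[:,1]<.27)&(P[:,2]>.078)&(P[:,2]<.098)
        b=P[m]
        for _ in range(3):
            c=np.linalg.lstsq(np.c_[b[:,:2],np.ones(len(b))],b[:,2],rcond=None)[0]
            r=b[:,2]-np.c_[b[:,:2],np.ones(len(b))]@c; b=b[abs(r)<2.5*r.std()]
        print(n,len(b),"slope along shelf",(c[:2]@[-.07,.9975]).round(4),"across",(c[:2]@[.9975,.07]).round(4))
E
python3 -c "
from k import *
togo([.526,.263,.136],np.eye(3));plane(('scene','side','wrist'))
im,E=grab('wrist');save(im,'w4.png')
"
```

```text
t 14.8 at [0.5269 0.2633 0.1365] turn [ 2.532e+00  1.860e+00 -1.000e-03] shift mm [-0.9 -0.3 -0.5] F [ 2.2 -1.1 -0.5] w 0.18 q [ 0.35  0.45  1.65 -0.    1.04  0.65]
scene 1824 slope along shelf 0.0002 across -0.0007
side 1059 slope along shelf 0.0009 across 0.0043
wrist 5289 slope along shelf 0.0008 across -0.0004
```

View pics/w4.png

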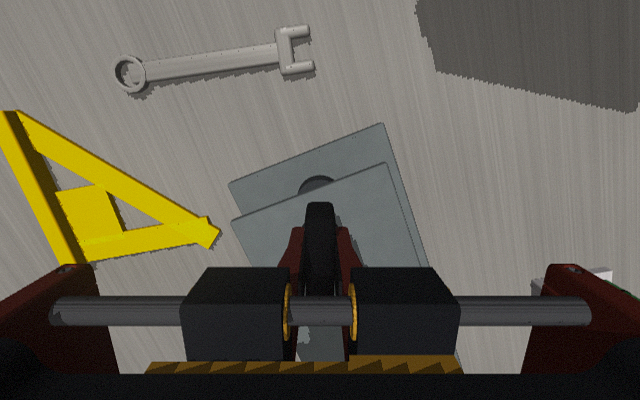

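Viewed: the jaws hold the turned wing grip, with the wrench and speed square untouched. All three depth fits give a shelf slope of about 0.0005 rad. I'll let go, rise, and look at the bubble from above the level.

Request:
drive_tool(
  plan=[
    [[0,0,0,0,0,0,0.6],[0,0,0,0,0,0,0.3],[0,0,0,0,0,0,0.3],[0,0,0,0,0,0,0.3],[0,0,0,0,0,40,0.3],[0,0,0,0,0,100,0.3],[0,0,0,0,0,140,0.3],[0,0,0.33,10,-100,155,0.5],[0,0,0.33,13,-220,155,1],[0,0,0.33,13,-240,155,1],[0,0,0.33,13,-240,155,1],[0,0,0.33,13,-240,155,1],[0,0,0.33,13,-240,155,1],[0,0,0.33,13,-240,155,1]],
  ],
)

```text
time_s: 16.75
tool_pos: [0.5397, 0.0247, 0.2914]
orientation: [0.697, 0.717, -0.0, -0.0]
contact_force: [-0.0, -0.2, -0.2]
gripper_width: 0.002
```

```bash
python3 -c "
from k import *
togo([.543,.063,.25],Rt([.9975,.07,0],[0,0,-1]));plane(('scene','side'))
im,E=grab('wrist');P=cloud(im,E);np.savez('w5',P=P,px=im['pixels'])
c=np.linalg.inv(E)@np.array([.543,.063,.17,1]);f=200/np.tan(np.radians(im['fovy'])/2);u=int(im['cx']+f*c[0]/-c[2]);v=int(im['cy']-f*c[1]/-c[2]);print(u,v,f,-c[2])
m=(P[...,0]>.51)&(P[...,0]<.575)&(P[...,1]>.0)&(P[...,1]<.13)&(P[...,2]>.12)
b=P[m];vv,uu=np.where(m);print(len(b),b.min(0),b.max(0),uu.min(),uu.max(),vv.min(),vv.max())
x0,y0=max(u-75,0),max(v-75,0);print(x0,y0);save(im,'w5.png',(x0,y0,x0+150,min(y0+150,400)),4)
"
```

```text
t 16.75 at [0.5397 0.0247 0.2914] turn [ 0.    -0.001  0.043] shift mm [  3.3  38.3 -41.4] F [-0.  -0.2 -0.2] w 0.002 q [-0.08  0.23  1.57 -0.    1.34 -0.11]
scene 2571 slope along shelf -0.0003 across -0.0005
side 1057 slope along shelf -0.0003 across -0.0014
324 158 285.0963856407661 0.2664965348154201
35533 [0.51000666 0.0147846  0.13156888] [0.57499746 0.10490553 0.39408113] 175 502 112 399
249 83
```

View pics/w5.png

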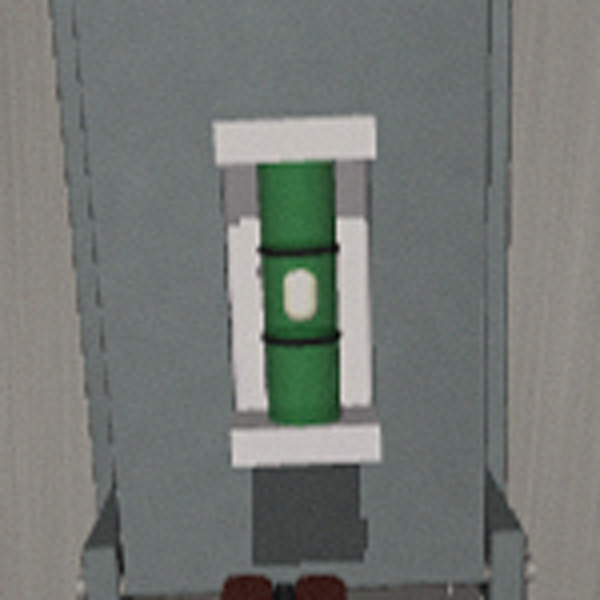

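Viewed: the bubble (300,294) lies midway between the rings (y=250 and 337, mid 293.5), so it is centred. Now the height profile of the top, to choose where to press.

```bash
python3 -c "
from k import *
P=np.load('w5.npz')['P']
for v in range(112,204,5):
  r=P[v,303:346]; print(v,'y',np.nanmedian(r[:,1]).round(3),'z',' '.join(str(int(z*1000)) for z in r[::3,2]))
r=P[150,303:346];print(r[::3,0].round(3))
"
```

```text
112 y 0.105 z 90 92 90 92 91 90 90 90 91 91 92 92 91 169 91
117 y 0.1 z 170 171 170 170 170 172 172 172 171 171 170 171 171 171 91Traceback (most recent call last):
  File "<string>", line 5, in <module>
    r=P[v,303:346]; print(v,'y',np.nanmedian(r[:,1]).round(3),'z',' '.join(str(int(z*1000)) for z in r[::3,2]))
                                                                  ~~~~~~~~^^^^^^^^^^^^^^^^^^^^^^^^^^^^^^^^^^^^
  File "<string>", line 5, in <genexpr>
    r=P[v,303:346]; print(v,'y',np.nanmedian(r[:,1]).round(3),'z',' '.join(str(int(z*1000)) for z in r[::3,2]))
                                                                               ~~~^^^^^^^^
ValueError: cannot convert float NaN to integer
```

```bash
python3 -c "
from k import *
P=np.nan_to_num(np.load('w5.npz')['P'])
for v in range(112,204,5):
  r=P[v,303:346]; print(v,'y',np.median(r[:,1]).round(3),'z',' '.join(str(int(z*1000)) for z in r[::3,2]))
r=P[150,303:346];print(r[::3,0].round(3))
b=P[(P[...,2]>.165)&(P[...,2]<.176)&(P[...,0]>.5)&(P[...,0]<.58)&(P[...,1]>.01)];print(cv2.minAreaRect((b[:,:2]*1000).astype(np.float32)))
"
```

```text
112 y 0.105 z 90 92 90 92 91 90 90 90 91 91 92 92 91 169 91
117 y 0.1 z 170 171 170 170 170 172 172 172 171 171 170 171 171 171 91
122 y 0.096 z 172 171 172 172 172 0 171 172 171 172 171 172 171 172 92
127 y 0.091 z 91 151 151 150 168 170 170 169 169 165 152 151 152 91 92
132 y 0.086 z 91 151 151 151 166 169 169 170 169 167 150 151 151 91 92
137 y 0.081 z 91 151 151 152 166 169 171 171 169 166 150 151 151 91 90
142 y 0.077 z 90 151 151 151 166 169 170 170 170 167 150 151 152 90 92
147 y 0.072 z 92 152 151 152 167 170 170 171 169 166 152 150 151 91 91
152 y 0.067 z 92 150 151 150 166 168 171 171 169 168 151 151 151 92 91
157 y 0.062 z 92 151 150 152 166 167 173 171 170 167 150 152 152 93 89
162 y 0.057 z 92 150 151 151 164 169 171 172 170 167 162 152 151 93 89
167 y 0.052 z 91 141 152 152 164 168 170 170 170 169 166 152 151 91 90
172 y 0.047 z 91 90 151 151 162 169 168 170 169 168 164 151 150 91 91
177 y 0.041 z 91 92 151 151 150 168 170 170 171 168 164 150 150 91 92
182 y 0.036 z 90 92 152 151 153 168 169 169 171 169 164 151 152 90 92
187 y 0.034 z 92 91 158 159 159 167 169 169 171 168 165 161 160 162 93
192 y 0.031 z 91 92 170 172 172 171 171 171 171 171 171 172 171 172 90
197 y 0.026 z 91 90 172 170 170 171 171 171 170 171 171 170 171 171 90
202 y -0.004 z 92 91 91 91 90 92 91 90 92 92 89 90 92 91 92
[0.518 0.525 0.528 0.531 0.534 0.537 0.539 0.542 0.545 0.548 0.551 0.554
 0.557 0.565 0.569]
((542.0238037109375, 63.76221466064453), (35.836143493652344, 80.1324462890625), 3.858163595199585)
```

The end blocks and the vial all top out at about 0.171 m. I'll press both end blocks at once with the jaws opened 64 mm along the level.

Request:
drive_tool(
  plan=[
    [[0,0,0.3,2,39,0,0.27],[0,0,0.6,2,39,0,0.27],[0,0,0.9,2,39,0,0.27],[0,0,1.2,2,39,0,0.27],[0,0,1.61,2,39,0,0.27],[0,0,1.61,2,39,0,0.27],[0,0,1.61,2,39,0,0.27],[0,0,1.61,2,39,0,0.27],[0,0,1.61,2,39,0,0.27],[0,0,1.61,2,39,0,0.27],[0,0,1.61,2,39,0,0.27],[0,0,1.61,2,39,-50,0.27],[0,0,1.61,2,39,-86,0.27],[0,0,1.61,2,39,-86,0.27],[0,0,1.61,2,39,-86,0.27]],
  ],
)

```text
time_s: 18.77
tool_pos: [0.5427, 0.0636, 0.2066]
orientation: [-0.033, 0.999, -0.0, 0.001]
contact_force: [-0.7, 0.3, 0.3]
gripper_width: 0.731
```

```bash
python3 -c "
from k import *
togo([.542,.0638,.191],Rt([-.07,.9975,0],[0,0,-1]))
im,E=grab('wrist');save(im,'w6.png')"
```

```text
t 18.775 at [0.5427 0.0636 0.2066] turn [0.001 0.002 0.004] shift mm [ -0.7   0.2 -15.6] F [-0.7  0.3  0.3] w 0.731 q [-0.01  0.32  1.67 -0.    1.15 -1.65]
```

View pics/w6.png

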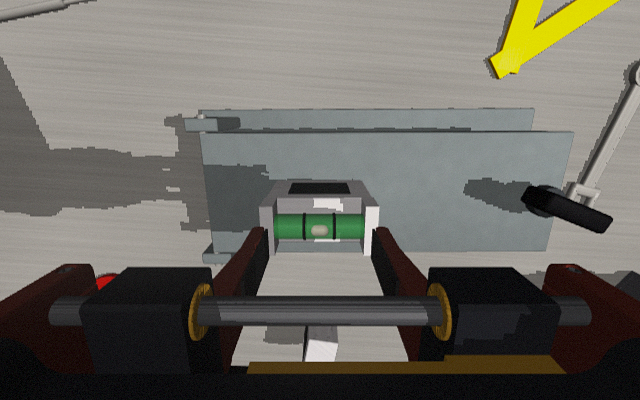

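Viewed: both fingertips, at (258,240) and (383,240), are over the end blocks, and the bubble at (319,230) is still between the rings (305 and 334). I'll close slightly and go down gently.

Request:
drive_tool(
  plan=[
    [[0,0,0,-0.7,0,0,0.31],[0,0,0,-0.7,0,-6,0.31],[0,0,0,-0.7,0,-12,0.31],[0,0,0,-0.7,0,-14,0.31],[0,0,0,-0.7,0,-15,0.31],[0,0,0,-0.7,0,-15,0.31]],
  ],
)

```text
time_s: 19.58
tool_pos: [0.5424, 0.0636, 0.192]
orientation: [-0.033, 0.999, -0.0, 0.002]
contact_force: [0.0, 0.0, 0.3]
gripper_width: 0.688
```

Request:
drive_tool(
  plan=[
    [[0,0,0,0,0,-0.5,0.31],[0,0,0,0,0,-1,0.31],[0,0,0,0,0,-1.5,0.31],[0,0,0,0,0,-1.5,0.31],[0,0,0,0,0,-1.5,0.31]],
  ],
)

```text
time_s: 20.2
tool_pos: [0.5424, 0.0636, 0.1905]
orientation: [-0.033, 0.999, -0.0, 0.002]
contact_force: [-0.9, 0.0, 0.1]
gripper_width: 0.687
```

Request:
drive_tool(
  plan=[
    [[0,0,0,0,0,-0.4,0.31],[0,0,0,0,0,-0.8,0.31],[0,0,0,0,0,-0.8,0.31],[0,0,0,0,0,-0.8,0.31]],
  ],
)

```text
time_s: 20.7
tool_pos: [0.5424, 0.0636, 0.1897]
orientation: [-0.033, 0.999, -0.0, 0.002]
contact_force: [-0.2, -0.1, 0.7]
gripper_width: 0.688
```

Request:
drive_tool(
  plan=[
    [[0,0,0,0,0,-0.4,0.31],[0,0,0,0,0,-0.8,0.31],[0,0,0,0,0,-0.8,0.31],[0,0,0,0,0,-0.8,0.31]],
  ],
)

```text
time_s: 21.2
tool_pos: [0.5425, 0.0636, 0.1895]
orientation: [-0.033, 0.999, -0.0, 0.002]
contact_force: [-1.8, 0.3, 5.4]
gripper_width: 0.689
```

Request:
drive_tool(
  plan=[
    [[0,0,0,0,0,-0.8,0.31],[0,0,0,0,0,-1.1,0.31],[0,0,0,0,0,-1.1,0.31],[0,0,0,0,0,-1.1,0.31]],
  ],
)

```text
time_s: 21.7
tool_pos: [0.5427, 0.0637, 0.1895]
orientation: [-0.033, 0.999, -0.0, 0.002]
contact_force: [-2.9, -0.2, 9.7]
gripper_width: 0.692
```

Request:
drive_tool(
  plan=[
    [[0,0,0,0,0,-1.2,0.31],[0,0,0,0,0,-1.2,0.31],[0,0,0,0,0,-1.2,0.31],[0,0,0,0,0,-1.2,0.31],[0,0,0,0,0,-1.2,0.31],[0,0,0,0,0,-1.2,0.31],[0,0,0,0,0,-1.2,0.31],[0,0,0,0,0,-1.2,0.31],[0,0,0,0,0,-1.2,0.31],[0,0,0,0,0,-1.2,0.31],[0,0,0,0,0,-1.2,0.31],[0,0,0,0,0,-1.2,0.31],[0,0,0,0,0,-1.2,0.31],[0,0,0,0,0,-1.2,0.31]],
  ],
)

```text
time_s: 23.45
tool_pos: [0.5428, 0.0637, 0.1895]
orientation: [-0.033, 0.999, -0.0, 0.003]
contact_force: [-3.7, -0.5, 11.1]
gripper_width: 0.691
```

```bash
python3 -c "
from k import *
togo([.5425,.0636,.1895],Rt([-.07,.9975,0],[0,0,-1]));plane(('scene',))
im,E=grab('wrist');save(im,'w7.png',(230,170,410,290),4)
s=manip.get_state();print(s['contact_force'],s['moment'])"
```

```text
t 23.45 at [0.5428 0.0637 0.1895] turn [0.001 0.005 0.003] shift mm [-0.3 -0.1  0. ] F [-3.7 -0.5 11.1] w 0.691 q [-0.01  0.33  1.69 -0.    1.11 -1.65]
scene 2544 slope along shelf 0.0008 across -0.0025
[-3.3840849  -1.14016958 11.21776333] [0.20570695 0.66286079 0.0308016 ]
```

View pics/w7.png

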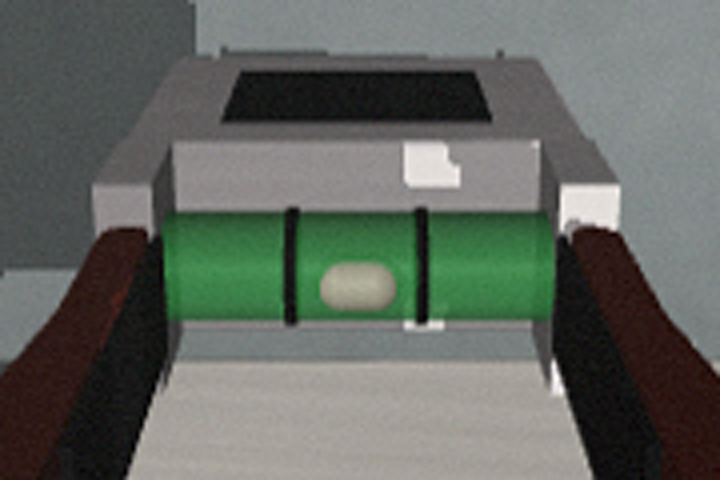

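Viewed: with the press held, the bubble (358,287) sits midway between the rings (x=291 and 422, mid 356.5). The push is a steady 11 N, so I'm handing in.

```bash
python3 -c "
from workcell import manip
print(manip.hand_in()); s=manip.get_state();print(s['time_s'],s['contact_force'])"
```

```text
the job is handed in; nothing more can be done
None
the job is handed in; nothing more can be done
```

The job is handed in at about 23.5 s of the 69 s allowed, with the arm still pressing the level down. The hand-in reports no verdict, so what follows rests on my own last checks.

**What I did:**
- **Level:** I gripped the level nearest the base and turned it a quarter turn. I set it upright and lengthwise on the shelf, about 0.11 m from the hinge, and let go.
- **Foot:** I turned the wing grip 0.78 rad clockwise, which brought the shelf level.
- **Press:** I pressed down on both end blocks of the level with the fingertips and kept that push.

**Last checks:**
- **Bubble:** within about 0.5 mm of the middle between the rings, both before and during the press.
- **Shelf:** slope along its length about 0.001 rad or less. The last fit, during the press, gave 0.0008 along and -0.0025 across.
- **Force:** steady at about 11 N downward, with a small sideways force of about 3.4 N.
- **Bystanders:** I moved none of them on purpose. The square and the wrench were undisturbed where the wrist camera saw them, but I did not measure the others again at the end.

No check failed. The side camera once gave an across-slope of 0.0043 where the other cameras read about -0.0005. That is still within tolerance, and I took it as noise.

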